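Slide the tall bedside bottle home into its stall

TASK

So that it is not knocked over in the dark, push the tall steel water bottle across the bedside table into the low three-sided wooden stall, until it stands against the stall's back board. Push gently with your fingertips, low on its body (the lower third), so that it slides upright without tipping; do not grasp or lift it, leave everything else where it stands, and finish clear of the bottle.

Things in the scene. Friction and masses are not known exactly. Their poses are not given: they have to be found in the camera images.
- bottle: The tall steel bottle with a black cap, loose, upright: round, 64 mm in diameter with a straight side up to 175 mm, then a shoulder and a 49 mm cap, 250 mm high, 0.35 to 0.6 kg. Origin at the centre of its underside, z up; its yaw means nothing. Pushed more than about 40 mm above the table it may tip. A gripper held plumb may strike it with its body; one leaning back, fingertips leading, does not.
- stall: The low pine stall, fixed: three boards 32 mm high, 10 mm thick, on the bare table (no floor), open in front and above. Origin: the home point on the table, where the bottle's axis stands when it touches the back board. +x points level into the stall (the way the bottle goes in), up to 0.3 rad off the world's x. Back board's inner face at x = 32 mm, side boards' at y = 39 and -39 mm.
- mouth (a point): The middle of the stall's mouth, on the table, 38 mm in front of the home point (at x = -38 mm in the stall's frame). From x = -22 mm forward to here short flared boards widen the opening from 78 to about 95 mm (114 mm over all). When home, the bottle's near side stands 32 mm in front of the home point, so it never needs the fingers between the side boards.
- roll: Bystander, loose: a toilet-paper roll standing on end, 108 mm across, 98 mm high; it stands at about the same distance from the robot as the stall, on the other side of the middle. Origin at the centre of its underside.
- balm: Bystander, loose: a white lip-balm tube standing up, 20 mm across, 68 mm high, beyond the bottle and between the stall and the roll. Origin at the centre of its underside.
- mug: Bystander, loose: a white mug, 82 mm across, 92 mm high, handle along its +y. Origin at the centre of its underside.
- reader: Bystander, loose: an e-reader lying flat, 165 by 125 by 10 mm. Origin at the centre of its underside.
- spray: Bystander, loose: an aluminium spray can standing up, 48 mm across, 150 mm high (not the bottle: the bottle is much taller). Origin at the centre of its underside.
- case: Bystander, loose: a brown spectacles case, 62 by 160 by 40 mm high. Origin at the centre of its underside.

How it is judged:
At the end, for the whole second after the job is handed in: The bottle stands upright (within 3 degrees), at rest on the table inside the stall, its axis within 14 mm of the home point (about 10 mm of the back board); every bystander is within 20 mm of where it was (horizontal distance between bottle and stall below 0.014 m and angle between bottle's own z axis and vertical below 0.05 rad and height (world z) of bottle below 0.004 m and linear speed of bottle below 0.02 m/s and distance of each of roll, balm, mug, reader, spray, case from where it was at the start of the episode below 0.02 m); the robot touches nothing.
It fails at once if the bottle is tipped by more than 15 degrees (angle between bottle's own z axis and vertical above 0.26 rad).
It fails at once if the bottle is lifted off the table (height (world z) of bottle above 0.012 m).
It fails at once if the bottle is touched by fingers that are higher than the lower third of its body (grasp point more than 100 mm up) (contact force between the fingers and bottle above 0.5 N and height (world z) of the grasp point above 0.1 m).
It fails at once if the bottle is squeezed or rammed (over 30 N from the fingers) (contact force between the fingers and bottle above 30 N).
It fails at once if a bystander is moved by more than 20 mm (distance of any of roll, balm, mug, reader, spray, case from where it was at the start of the episode above 0.02 m).
It also fails if it takes over 59 s, if anything falls off the work surface, if the arm or the gripper's body presses on something with over 40 N, if the wrist force passes 120 N, or if a joint passes its speed limit or range.

ROBOT

A 7-joint arm with a two-finger parallel gripper is mounted at the origin on the work surface. World frame = base frame: x ahead of the robot, y to its left, z up, the work surface at z = 0. Lengths are in m, angles in rad, forces in N, time in s.
With the tool pointing down it reaches from about 0.35 to 0.775 m from the base axis. Payload 3.1 kg.
Tool frame: the origin (TCP) lies on the centre line of the jaws, within the pads' length; the fingertips stand 14 mm ahead of it and the grasp point (between the pads) lies 5 mm behind it (arm.tcp_to_tips is the z of the fingertips in the tool frame, in m); z points along the fingers, y is the direction in which the jaws open and shut (so a half turn about z gives the same grasp; the last joint's range is limited). The gripper opens to 85 mm and grips with 20 to 120 N. Pads are 22 mm wide; open, the fingers measure 114 mm over their backs; the gripper's body (76 mm by 85 mm) begins 54 mm behind the grasp point. The pads swing forward as they close: fully open they stand 13 mm farther back than shut.
Start: joints at [-1.295, 0.311, 0.014, 1.512, -0.004, 1.319, -0.027], TCP at [0.172, 0.522, 0.245] pointing down, gripper open.
Joint ranges: [-2.7, 2.7], [-0.3, 1.91], [-1.27, 1.3], [0.12, 2.57], [-1.44, 4.58], [0.2, 2.03], [-3.05, 3.05]. Speed limits (rad/s): [2.79, 2.79, 3.14, 3.14, 3.14, 3.14, 3.14].

INTERFACE

Orientations are given as a unit quaternion [w, x, y, z].
In Python, from workcell import readout, vision, finish_job, arm gives the robot as it stands.
- The arm moves only by the shell command python3 -m handwheel 'ROWS'. ROWS is JSON, a list that holds one entry, the list of rows, each a list of 7 numbers: the shift along the tool's x, y, z in m, then the turn, a rotation vector about the tool's x, y, z in rad, then the closure, from -1 (fully open) to 1 (shut), so that 0 is half open. A call has 1 to 8 rows; each row is the pose to reach, as a shift and turn from the pose commanded when the call began, along the tool's axes at that moment; what a row does not reach only later rows make up. A row lasts 1/12 s, in which the tool goes at most 41.7 mm and 7.16 degrees, less where a joint would pass 70% of its speed; a pose out of reach is approached as far as the arm can. A call with a gripper value outside its range is refused whole. The fingers move at their own pace and stop on an object; the grip force is fixed at half the most. Time passes only in rows, so rows that repeat a pose let the fingers close. It gives the time, the measured TCP pose, the force and the opening at its end, in the units of the state.
- readout.observe(): the state, without advancing time (a new reading comes with each control period).
- vision.camera(name): name is "scene" or "top"; returns the picture (480x640x3 uint8, blue, green, red); there is no depth.
- vision.camera_params(name): a dict with "intrinsics" (3x3 intrinsics, pixels), "extrinsics" (4x4, takes a point from camera to world coordinates). Camera axes: x right, y up, looking along -z (the intrinsics and any distortion apply to the point x, -y, -z); pixel columns grow to the right and rows downward; lengths in m; the calibration is good to about 2 mm. A picture is of the moment at which its call begins. camera_params takes no time and is no camera call.
- finish_job(): hands the job in, once; it reports no verdict.
The state is a dict: "clock": time; "q": joint angles; "joint_vel": joint speeds; "joint_efforts": joint torques, N m; "position": TCP position; "orientation": TCP orientation; "force": force on the tool from outside, world axes, zero at the start; "ft_torque": the same for the moment, N m; "grip_width": finger opening in m.
Only numpy, scipy, OpenCV 4.12 (cv2) and the standard library are available. Lean on these libraries where they do the work, as an engineer would, in place of code of your own. Each camera call takes 0.05 s, during which the arm holds its last target.

## Working session

There is one attempt and no reset: what is moved stays moved. The work goes in short steps, Python scripts to look and compute and a shell command to move; the robot and the scene stay as the last step left them, time stands still between calls to the robot, and variables do not carry over. Pictures are saved under pics/ and viewed, and the job is handed in when it is done.

```bash
mkdir -p pics; ls
python3 - <<'E'
from workcell import readout, vision, arm
import cv2, numpy as np
s=readout.observe()
for k,v in s.items(): print(k,np.round(v,3))
for n in("scene","top"):
    im=vision.camera(n); cv2.imwrite(f"pics/{n}0.png",im)
    p=vision.camera_params(n); print(n,{k:np.round(v,4).tolist() for k,v in p.items()})
print([a for a in dir(arm) if a[0]!='_'])
E
```

```text
pics
clock 0.0
q [-1.295  0.312  0.014  1.513 -0.004  1.319 -0.027]
joint_vel [ 0.001 -0.002  0.001 -0.001  0.002  0.    -0.   ]
joint_efforts [-0.000e+00 -3.799e+01  1.460e-01 -2.306e+01  1.200e-02  1.400e-02
  0.000e+00]
position [0.172 0.522 0.244]
orientation [-0.     0.158  0.987 -0.001]
force [ 0.435 -0.088 -0.164]
ft_torque [ 0.007  0.036 -0.05 ]
grip_width 0.085
scene {'intrinsics': [[446.4164, 0.0, 323.857], [0.0, 446.4164, 236.1709], [0.0, 0.0, 1.0]], 'extrinsics': [[-0.5446, -0.6039, 0.582, 1.1709], [0.8387, -0.3918, 0.3782, 0.3755], [-0.0004, 0.6941, 0.7198, 0.736], [0.0, 0.0, 0.0, 1.0]]}
top {'intrinsics': [[487.1253, 0.0, 304.5714], [0.0, 487.1253, 242.3946], [0.0, 0.0, 1.0]], 'extrinsics': [[-0.0088, 0.9918, -0.1276, 0.443], [-0.9999, -0.0096, -0.0057, 0.0047], [-0.0069, 0.1276, 0.9918, 1.258], [0.0, 0.0, 0.0, 1.0]]}
['PlanningError', 'tcp_to_tips']
```

View pics/scene0.png

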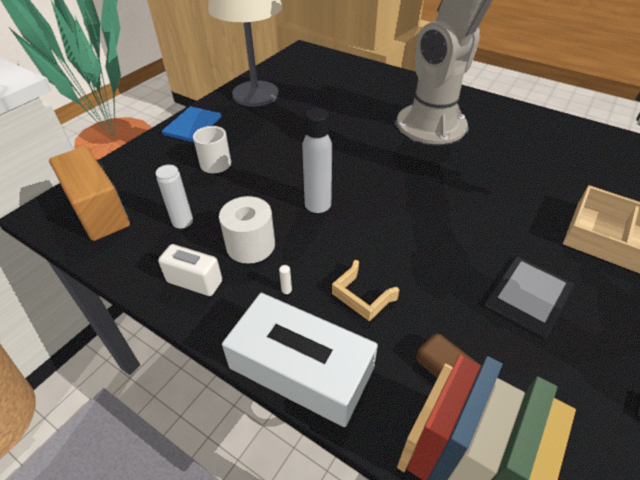

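View pics/top0.png

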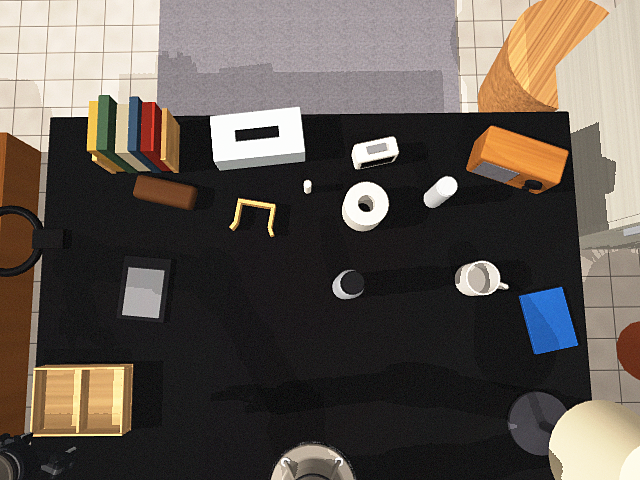

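The scene view shows the bottle at about (317,160), the stall at (365,290), the balm at (286,280) and the roll at (247,230). In the top view the bottle is at (348,284), the stall at (253,215) with its mouth toward the robot, the balm at (307,186) and the roll at (365,206). Next I'll measure them.

```bash
cat > h.py <<'E'
import cv2, numpy as np
from workcell import readout, vision, arm
P={n:vision.camera_params(n) for n in("scene","top")}
def ray(n,u,v):
    K=np.array(P[n]["intrinsics"]);E=np.array(P[n]["extrinsics"])
    d=np.linalg.inv(K)@[u,v,1]; d=E[:3,:3]@[d[0],-d[1],-d[2]]
    return E[:3,3],d
def onz(n,u,v,z):
    o,d=ray(n,u,v); return o+d*(z-o[2])/d[2]
def proj(n,p):
    K=np.array(P[n]["intrinsics"]);E=np.array(P[n]["extrinsics"])
    c=E[:3,:3].T@(np.array(p)-E[:3,3]); c=K@[c[0],-c[1],-c[2]]; return c[:2]/c[2]
E
python3 - <<'E'
from h import *
print("tcp proj",proj("top",[.172,.522,.245]),proj("scene",[.172,.522,.245]))
t=cv2.imread("pics/top0.png");s=cv2.imread("pics/scene0.png")
crop=cv2.resize(t[170:250,215:295],(640,640),interpolation=cv2.INTER_NEAREST);cv2.imwrite("pics/stall_top.png",crop)
crop=cv2.resize(s[250:330,320:410],(720,640),interpolation=cv2.INTER_NEAREST);cv2.imwrite("pics/stall_sc.png",crop)
crop=cv2.resize(t[255:315,320:380],(600,600),interpolation=cv2.INTER_NEAREST);cv2.imwrite("pics/bot_top.png",crop)
crop=cv2.resize(s[100:220,280:360],(400,600),interpolation=cv2.INTER_NEAREST);cv2.imwrite("pics/bot_sc.png",crop)
hsv=cv2.cvtColor(t,cv2.COLOR_BGR2HSV)
m=((hsv[...,1]>70)&(hsv[...,2]>70)).astype(np.uint8); mm=np.zeros_like(m);mm[190:245,222:285]=m[190:245,222:285]
c,_=cv2.findContours(mm,cv2.RETR_EXTERNAL,cv2.CHAIN_APPROX_SIMPLE)
c=max(c,key=cv2.contourArea)
a=cv2.approxPolyDP(c,1.6,True)[:,0]
for u,v in a: print(u,v,np.round(onz("top",u,v,.032)[:2],3))
E
```

```text
tcp proj [ 50.27075703 444.13130056] [662.47961637 132.10923006]
238 198 [0.717 0.182]
235 219 [0.663 0.189]
229 227 [0.642 0.204]
234 230 [0.634 0.191]
237 226 [0.645 0.184]
242 204 [0.702 0.171]
269 208 [0.691 0.102]
271 213 [0.677 0.097]
267 227 [0.641 0.107]
270 236 [0.618 0.099]
273 236 [0.618 0.092]
271 228 [0.639 0.097]
275 205 [0.698 0.087]
```

View pics/stall_top.png

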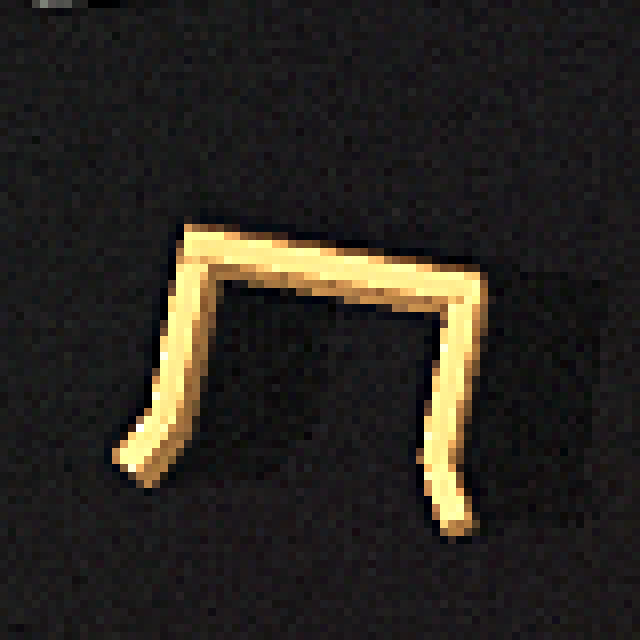

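View pics/stall_sc.png

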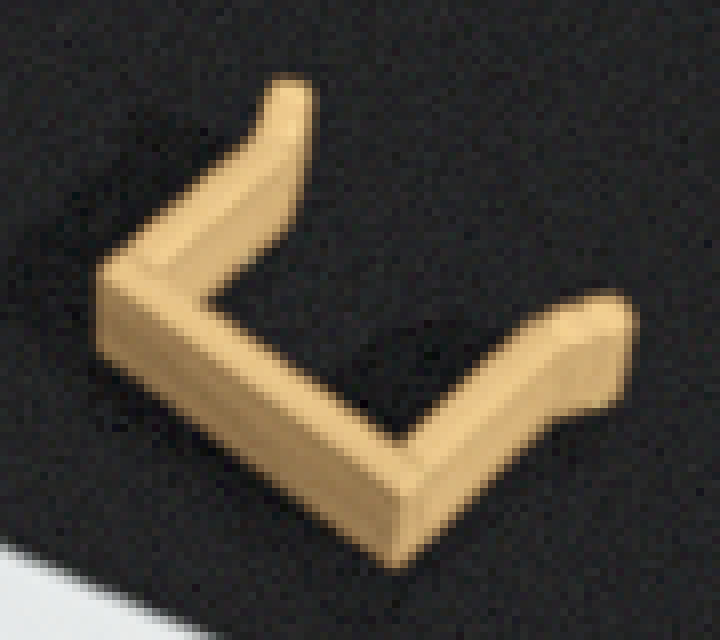

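View pics/bot_top.png

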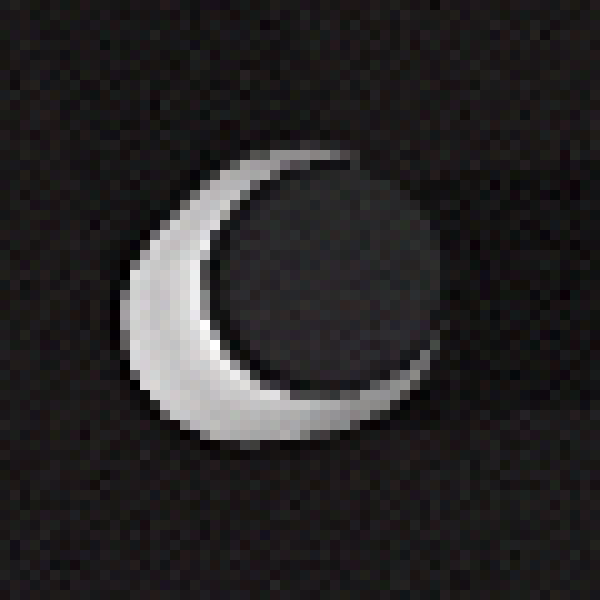

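View pics/bot_sc.png

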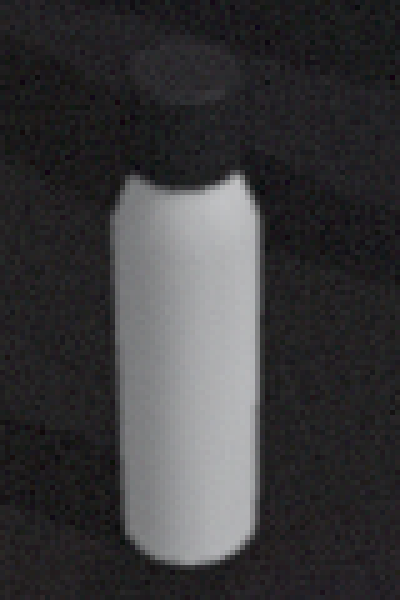

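Run:
```python
from h import *
def stall(n,L,R,z=.032):
    L=onz(n,*L,z)[:2];R=onz(n,*R,z)[:2]
    y=(L-R)/np.linalg.norm(L-R); x=np.array([y[1],-y[0]]); m=(L+R)/2
    print(n,"outer width",np.linalg.norm(L-R).round(4),"home",(m-.042*x).round(4),"mouth",(m-.080*x).round(4),"yaw",np.arctan2(x[1],x[0]).round(3))
stall("top",(237.8,198.1),(275,203.5))
stall("scene",(370-.5,311-.5),(332.6,283.2))
# ground back corners scene
stall("scene",(320+395/8-.5,250+570/8-.5),(320+97/8-.5,250+352/8-.5),0)
stall("top",(237.8,198.1),(275,203.5))
print("cap top",onz("top",351.8,282.3,.25),"scene",onz("scene",317,114.3,.25))
p=onz("scene",317.5,212.6,0);o=ray("scene",0,0)[0];d=(p-o)[:2];d/=np.linalg.norm(d)
print("base",p[:2]+.032*d)
# bystanders
s=cv2.imread("pics/scene0.png")
for nm,(u,v),r in(("roll base",(252,260.5),.054),("balm base",(287.5,293),.010)):
    p=onz("scene",u,v,0);d=(p-o)[:2];d/=np.linalg.norm(d);print(nm,p[:2]+r*d)
print("roll top",onz("top",364.5,205.5,.098),"balm top",onz("top",307.5,183.5,.068))
print("case", onz("top",165,192,.04), "mug",onz("top",478,279,.09))
print("tissue edge",onz("top",216,168,0))
```

```text
top outer width 0.0968 home [0.6682 0.1411] mouth [0.6306 0.147 ] yaw -0.157
scene outer width 0.0946 home [0.6684 0.145 ] mouth [0.6311 0.1518] yaw -0.181
scene outer width 0.0967 home [0.6698 0.145 ] mouth [0.6324 0.1512] yaw -0.165
top outer width 0.0968 home [0.6682 0.1411] mouth [0.6306 0.147 ] yaw -0.157
cap top [ 0.48878066 -0.08623714  0.25      ] scene [ 0.49411297 -0.0810095   0.25      ]
base [ 0.4914051 -0.0851513]
roll base [ 0.68567447 -0.14181331]
balm base [0.74369334 0.00766449]
roll top [ 0.68099877 -0.13461291  0.098     ] balm top [0.74463113 0.00289208 0.068     ]
case [0.73326958 0.36785089 0.04      ] mug [ 0.50117861 -0.40206098  0.09      ]
tissue edge [0.80663437 0.2457     0.        ]
```

```bash
cat >> h.py <<'E'
from scipy.spatial.transform import Rotation as Ro
def curR(s=None):
    s=s or readout.observe(); q=s["orientation"]; return Ro.from_quat([q[1],q[2],q[3],q[0]])
def pushpose(tip,phi,t):
    "tip centre (3), heading phi, lean-back t; tool y flipped (x ahead). returns tcp,R"
    h=np.array([np.cos(phi),np.sin(phi),0]);u=np.array([0,0,1.])
    z=h*np.sin(t)-u*np.cos(t); x=h*np.cos(t)+u*np.sin(t); y=np.cross(z,x)
    return np.array(tip)-arm.tcp_to_tips*z, Ro.from_matrix(np.c_[x,y,z])
def rows(p,R):
    s=readout.observe();R0=curR(s)
    d=R0.inv().apply(np.array(p)-s["position"]); r=(R0.inv()*R).as_rotvec()
    print("dist",np.linalg.norm(d).round(3),"ang",np.degrees(np.linalg.norm(r)).round(1),"row",np.round(d,3).tolist(),np.round(r,3).tolist())
B=np.array([.4913,-.0843]);H=np.array([.669,.143]);YS=-.163
ax=np.array([np.cos(YS),np.sin(YS)])
E
python3 - <<'E'
from h import *
print(arm.tcp_to_tips)
Pm=H-.125*ax; h=Pm-B; phi=np.arctan2(h[1],h[0]);print(Pm,phi,np.linalg.norm(h)); hd=h/np.linalg.norm(h)
tip=B-.13*hd
print(tip)
p,R=pushpose([*tip,.36],phi,0); rows(p,R); print(p)
p,R=pushpose([*tip,.36],phi,.65); rows(p,R); print(p)
E
```

```text
0.014
[0.54565689 0.1632849 ] 1.3546767318745552 0.2534816602182814
[ 0.46342266 -0.2112758 ]
dist 0.8 ang 84.2 row [-0.506, -0.606, -0.128] [-0.002, 0.002, 1.469]
[ 0.46342266 -0.2112758   0.374     ]
dist 0.806 ang 90.7 row [-0.507, -0.614, -0.125] [-0.478, 0.529, 1.413]
[ 0.46160578 -0.21955131  0.37114517]
```

```bash
python3 -m handwheel '[[[0,0,-0.04,0,0,0,0.3],[0,0,-0.08,0,0,0,0.3],[-0.05,-0.06,-0.1,0,0,0.2,0.3],[-0.08,-0.1,-0.115,0,0,0.3,0.3],[-0.1,-0.13,-0.125,0,0,0.4,0.3],[-0.13,-0.16,-0.125,0,0,0.5,0.3],[-0.15,-0.19,-0.125,0,0,0.6,0.3],[-0.18,-0.22,-0.125,0,0,0.7,0.3]]]'
python3 - <<'E'
from h import *
s=readout.observe();print(np.round(s["q"],2),s["position"],s["grip_width"])
E
```

```text
clock: 0.77
position: [0.2587, 0.2915, 0.3691]
orientation: [-0.0, 0.489, 0.872, 0.0]
force: [0.1, -0.9, 1.0]
grip_width: 0.0299
[-1.12 -0.07  0.21  1.64  0.01  1.57 -0.36] [0.25866301 0.29150887 0.36914822] 0.0298635782767522
```

Run:
```python
from h import *
for p in ([.40,.05,.37],[.45,-.1,.37],[.4634,-.2113,.374]):
  _,R=pushpose([0,0,0],1.355,0); rows(p,R)
```

```text
dist 0.28 ang 43.8 row [-0.28, -0.005, -0.001] [0.0, -0.001, 0.765]
dist 0.436 ang 43.8 row [-0.434, -0.041, -0.001] [0.0, -0.001, 0.765]
dist 0.543 ang 43.8 row [-0.536, -0.088, -0.005] [0.0, -0.001, 0.765]
```

```bash
python3 -m handwheel '[[[-0.04,0,0,0,0,0.1,0.3],[-0.08,0,0,0,0,0.2,0.3],[-0.12,0,0,0,0,0.3,0.3],[-0.16,0,0,0,0,0.4,0.3],[-0.2,0,0,0,0,0.5,0.3],[-0.24,0,0,0,0,0.6,0.3],[-0.28,-0.005,0,0,0,0.7,0.3],[-0.32,-0.015,0,0,0,0.765,0.3]]]'
python3 - <<'E'
from h import *
s=readout.observe();print(np.round(s["q"],2),s["position"],s["grip_width"])
for t in (0,.65):
  p,R=pushpose([.4634,-.2113,.34],1.355,t); rows(p,R)
E
```

```text
clock: 1.43
position: [0.4145, 0.0119, 0.3684]
orientation: [0.0, 0.779, 0.627, 0.0]
force: [0.7, 0.2, -0.2]
grip_width: 0.0302
[-0.73 -0.03  0.65  1.61  0.02  1.56 -0.3 ] [0.414511   0.01189491 0.36843914] 0.030218909145898008
dist 0.229 ang 0.0 row [-0.208, 0.095, 0.014] [0.0, -0.0, 0.001]
dist 0.237 ang 37.2 row [-0.216, 0.095, 0.017] [-0.0, 0.65, 0.001]
```

```bash
python3 -m handwheel '[[[-0.04,0.01,0,0,0,0,0.3],[-0.08,0.03,0,0,0,0,0.3],[-0.12,0.05,0,0,0.1,0,0.3],[-0.155,0.07,0.005,0,0.2,0,0.3],[-0.19,0.085,0.01,0,0.3,0,0.3],[-0.215,0.095,0.015,0,0.4,0,0.3],[-0.216,0.095,0.017,0,0.52,0,0.3],[-0.216,0.095,0.017,0,0.65,0,0.3]]]'
python3 - <<'E'
from h import *
s=readout.observe();print(np.round(s["q"],2),s["position"],s["grip_width"])
hd=np.array([np.cos(1.355),np.sin(1.355)])
for b,z in ((.11,.15),(.08,.022),(.06,.022)):
  p,R=pushpose([*(B-b*hd),z],1.355,.65); rows(p,R)
E
```

```text
clock: 2.1
position: [0.4612, -0.2225, 0.3497]
orientation: [-0.188, 0.744, 0.597, 0.232]
force: [-0.8, 1.6, -0.5]
grip_width: 0.0302
[ 0.18  0.49  0.91  1.34 -0.8   1.94  0.77] [ 0.46116688 -0.22247055  0.34971913] 0.030154855469675446
dist 0.19 ang 2.5 row [-0.089, 0.0, 0.168] [-0.0, 0.044, -0.003]
dist 0.321 ang 2.5 row [-0.137, 0.0, 0.29] [-0.0, 0.044, -0.003]
dist 0.325 ang 2.5 row [-0.12, 0.0, 0.302] [-0.0, 0.044, -0.003]
```

```bash
python3 -m handwheel '[[[-0.02,0,0.03,0,0.04,0,0.3],[-0.04,0,0.06,0,0.04,0,0.3],[-0.06,0,0.09,0,0.04,0,0.3],[-0.08,0,0.12,0,0.04,0,0.3],[-0.1,0,0.15,0,0.04,0,0.3],[-0.1,0,0.155,0,0.04,0,0.3]]]'
python3 - <<'E'
from h import *
s=readout.observe();print(np.round(s["q"],2),s["position"],s["grip_width"])
hd=np.array([np.cos(1.355),np.sin(1.355)])
for b,z in ((.12,.15),(.10,.022),(.06,.022)):
  p,R=pushpose([*(B-b*hd),z],1.355,.65); rows(p,R)
cv2.imwrite("pics/s1.png",vision.camera("scene"));cv2.imwrite("pics/t1.png",vision.camera("top"))
E
```

```text
clock: 2.6
position: [0.4599, -0.2096, 0.1612]
orientation: [-0.205, 0.739, 0.594, 0.244]
force: [-0.5, 1.7, -0.6]
grip_width: 0.0298
[ 0.2   0.65  0.84  1.63 -0.87  1.66  1.03] [ 0.45985495 -0.20961342  0.16124974] 0.029820017397281264
dist 0.004 ang 0.7 row [0.0, 0.004, 0.0] [-0.012, 0.001, -0.005]
dist 0.13 ang 0.7 row [-0.061, 0.006, 0.115] [-0.012, 0.001, -0.005]
dist 0.142 ang 0.7 row [-0.029, 0.006, 0.139] [-0.012, 0.001, -0.005]
```

View pics/s1.png

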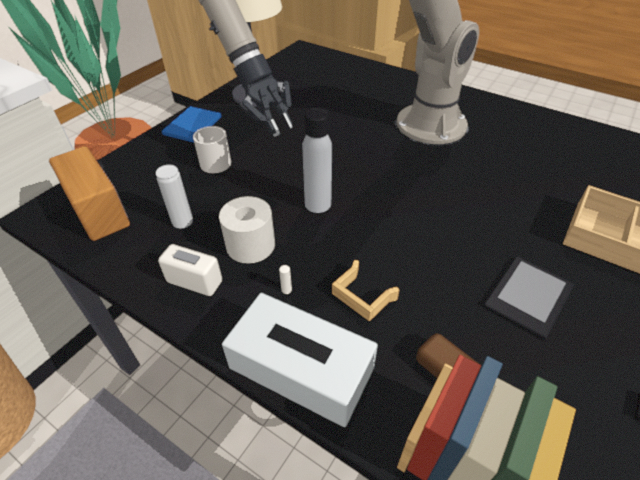

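View pics/t1.png

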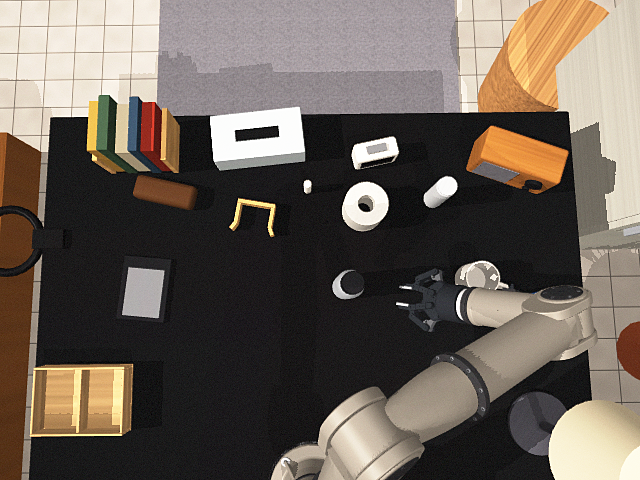

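Both views show the fingers behind the bottle, at top (410,300) and scene (283,125). The wrist is high over the mug. I'll descend in two steps and check that clearance.

```bash
python3 -m handwheel '[[[-0.012,0.002,0.025,0,0,0,0.3],[-0.025,0.004,0.05,0,0,0,0.3],[-0.035,0.006,0.068,0,0,0,0.3],[-0.035,0.006,0.068,0,0,0,0.3]]]'
python3 - <<'E'
from h import *
s=readout.observe();print(np.round(s["q"],2),s["position"],s["grip_width"])
hd=np.array([np.cos(1.355),np.sin(1.355)])
for b,z in ((.10,.022),(.06,.022)):
  p,R=pushpose([*(B-b*hd),z],1.355,.65); rows(p,R)
cv2.imwrite("pics/s2.png",vision.camera("scene")[0:240,100:420])
E
```

```text
clock: 3.03
position: [0.4714, -0.1991, 0.0912]
orientation: [-0.201, 0.737, 0.596, 0.246]
force: [-0.4, -0.2, 0.3]
grip_width: 0.0298
[ 0.2   0.74  0.8   1.68 -0.94  1.56  1.11] [ 0.47135898 -0.19907246  0.09124895] 0.029828598641386036
dist 0.059 ang 0.4 row [-0.029, -0.005, 0.051] [-0.006, 0.003, 0.003]
dist 0.075 ang 0.4 row [0.003, -0.005, 0.075] [-0.006, 0.003, 0.003]
```

View pics/s2.png

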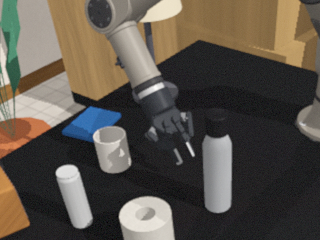

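The mug is well clear of the forearm, so I'll go down to push height.

```bash
python3 -m handwheel '[[[-0.01,-0.002,0.017,0,0,0,0.3],[-0.02,-0.004,0.034,0,0,0,0.3],[-0.029,-0.005,0.051,0,0,0,0.3],[-0.029,-0.005,0.051,0,0,0,0.3]]]'
python3 - <<'E'
from h import *
s=readout.observe();print(np.round(s["q"],2),s["position"],s["grip_width"])
hd=np.array([np.cos(1.355),np.sin(1.355)])
R0=curR(); tip=s["position"]+arm.tcp_to_tips*R0.apply([0,0,1]);print("tip",tip, "b along/lat",(B-tip[:2])@hd,(B-tip[:2])@[-hd[1],hd[0]])
for b,z in ((.06,.022),(.04,.022)):
  p,R=pushpose([*(B-b*hd),z],1.355,.65); rows(p,R)
t=vision.camera("top");sc=vision.camera("scene")
cv2.imwrite("pics/t3.png",np.hstack([cv2.resize(t[230:350,320:440],(400,400)),cv2.resize(sc[90:230,240:380],(400,400))]))
E
```

```text
clock: 3.42
position: [0.4677, -0.192, 0.0341]
orientation: [-0.2, 0.738, 0.596, 0.246]
force: [-0.2, 1.0, -0.2]
grip_width: 0.0299
[ 0.21  0.81  0.76  1.74 -0.99  1.48  1.18] [ 0.46767733 -0.19195723  0.03411808] 0.029906167222936614
tip [ 0.46942908 -0.18371754  0.02293599] b along/lat 0.10179479137203443 -7.583175719810126e-05
dist 0.042 ang 0.4 row [0.033, 0.0, 0.026] [-0.004, 0.004, 0.003]
dist 0.062 ang 0.4 row [0.049, 0.0, 0.038] [-0.004, 0.004, 0.003]
```

View pics/t3.png

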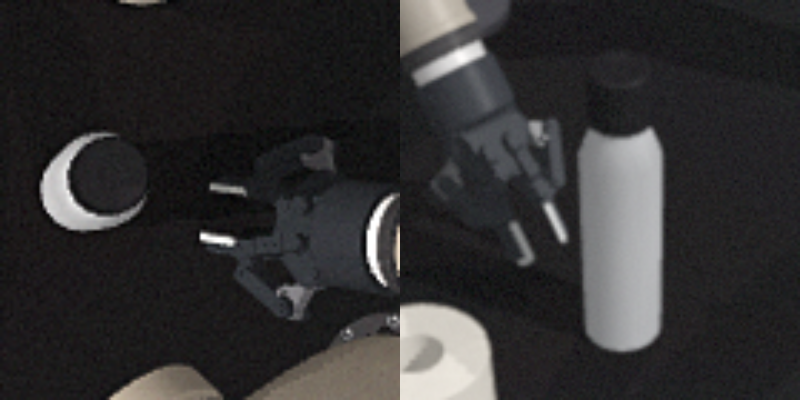

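```bash
python3 -m handwheel '[[[0.01,0,0.008,0,0,0,0.3],[0.02,0,0.015,0,0,0,0.3],[0.03,0,0.023,0,0,0,0.3],[0.038,0,0.029,0,0,0,0.3],[0.043,0,0.0325,0,0,0,0.3],[0.047,0,0.0355,0,0,0,0.3],[0.051,0,0.0387,0,0,0,0.3],[0.055,0,0.0418,0,0,0,0.3]]]'
cat >> h.py <<'E'
def chk(phi,name):
    s=readout.observe();print("q",np.round(s["q"],2),"F",np.round(s["force"],1),"w",np.round(s["grip_width"],4))
    tip=s["position"]+arm.tcp_to_tips*curR(s).apply([0,0,1]);print("tip",tip.round(4))
    t=vision.camera("top");sc=vision.camera("scene")
    cv2.imwrite(f"pics/{name}.png",np.hstack([cv2.resize(t[170:340,220:440],(440,340)),cv2.resize(sc[90:330,200:440],(340,340))]))
    return tip
E
python3 - <<'E'
from h import *
tip=chk(1.355,"p1")
hd=np.array([np.cos(1.355),np.sin(1.355)]);print((B-tip[:2])@hd)
E
```

```text
clock: 4.18
position: [0.4819, -0.1259, 0.0336]
orientation: [-0.198, 0.738, 0.596, 0.246]
force: [-2.3, -4.1, 1.9]
grip_width: 0.0297
q [ 0.09  0.75  0.75  1.83 -1.03  1.4   1.13] F [-2.3 -4.1  1.9] w 0.0297
tip [ 0.4837 -0.1177  0.0224]
0.034212029426948655
```

View pics/p1.png

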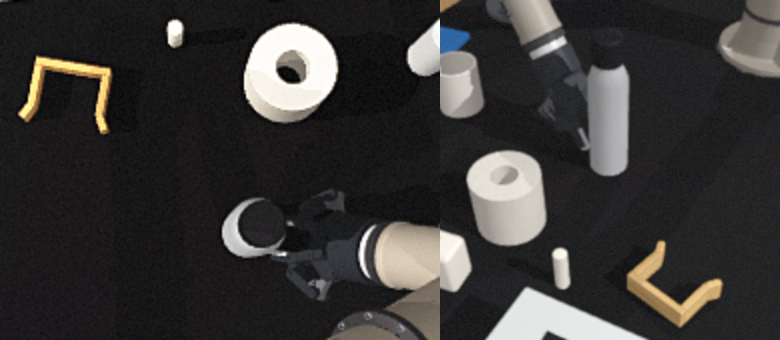

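The fingers are in contact at about 5 N and the bottle is upright. I'll push on.

```bash
python3 -m handwheel '[[[0.004,0,0.003,0,0,0,0.3],[0.008,0,0.006,0,0,0,0.3],[0.012,0,0.009,0,0,0,0.3],[0.016,0,0.012,0,0,0,0.3],[0.020,0,0.015,0,0,0,0.3],[0.024,0,0.018,0,0,0,0.3],[0.028,0,0.021,0,0,0,0.3],[0.032,0,0.024,0,0,0,0.3]]]'
python3 - <<'E'
from h import *
chk(1.355,"p2")
E
```

```text
clock: 4.95
position: [0.4906, -0.085, 0.0335]
orientation: [-0.2, 0.738, 0.596, 0.246]
force: [0.1, -2.8, -0.3]
grip_width: 0.0298
q [ 0.02  0.73  0.74  1.87 -1.06  1.35  1.09] F [ 0.1 -2.8 -0.3] w 0.0298
tip [ 0.4924 -0.0768  0.0223]
```

View pics/p2.png

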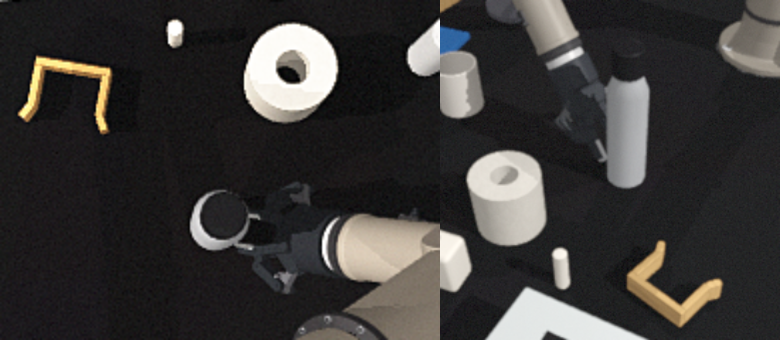

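The bottle slides upright in the cradle at about 3 N, so I'll continue.

```bash
python3 -m handwheel '[[[0.005,0,0.0036,0,0,0,0.3],[0.010,0,0.0075,0,0,0,0.3],[0.015,0,0.0114,0,0,0,0.3],[0.020,0,0.0152,0,0,0,0.3],[0.025,0,0.019,0,0,0,0.3],[0.030,0,0.0228,0,0,0,0.3],[0.035,0,0.0266,0,0,0,0.3],[0.040,0,0.0304,0,0,0,0.3]]]'
python3 -m handwheel '[[[0.005,0,0.0036,0,0,0,0.3],[0.010,0,0.0075,0,0,0,0.3],[0.015,0,0.0114,0,0,0,0.3],[0.020,0,0.0152,0,0,0,0.3],[0.025,0,0.019,0,0,0,0.3],[0.030,0,0.0228,0,0,0,0.3],[0.035,0,0.0266,0,0,0,0.3],[0.040,0,0.0304,0,0,0,0.3]]]'
python3 - <<'E'
from h import *
tip=chk(1.355,"p3")
hd=np.array([np.cos(1.355),np.sin(1.355)]);Pm=H-.125*ax
p,R=pushpose([*(Pm-.037*hd),.022],1.355,.65); rows(p,R)
E
```

```text
clock: 5.72
position: [0.5013, -0.036, 0.0334]
orientation: [-0.199, 0.738, 0.596, 0.246]
force: [-0.5, -2.6, 1.6]
grip_width: 0.0296
clock: 6.38
position: [0.5119, 0.013, 0.0332]
orientation: [-0.199, 0.738, 0.596, 0.246]
force: [-1.1, -3.3, 3.7]
grip_width: 0.0302
q [-0.16  0.67  0.7   1.95 -1.14  1.24  0.99] F [-1.1 -3.3  3.7] w 0.0302
tip [0.5137 0.0212 0.022 ]
dist 0.107 ang 0.4 row [0.085, 0.002, 0.064] [-0.005, 0.003, 0.004]
```

View pics/p3.png

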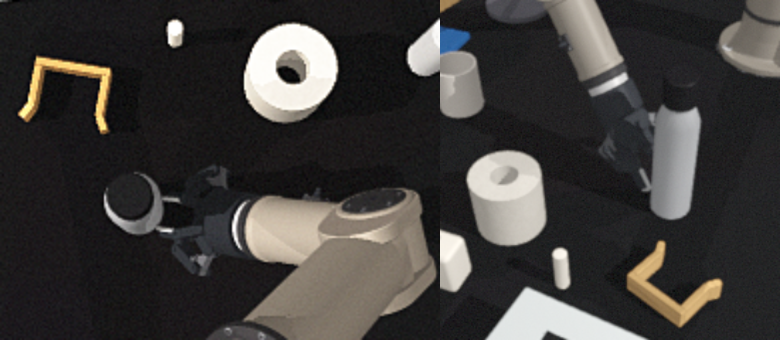

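```bash
python3 -m handwheel '[[[0.005,0,0.0036,0,0,0,0.3],[0.010,0,0.0075,0,0,0,0.3],[0.015,0,0.0114,0,0,0,0.3],[0.020,0.001,0.0152,0,0,0,0.3],[0.025,0.001,0.019,0,0,0,0.3],[0.030,0.001,0.0228,0,0,0,0.3],[0.035,0.001,0.0266,0,0,0,0.3],[0.040,0.001,0.0304,0,0,0,0.3]]]'
python3 -m handwheel '[[[0.005,0,0.0036,0,0,0,0.3],[0.010,0,0.0075,0,0,0,0.3],[0.015,0,0.0114,0,0,0,0.3],[0.020,0.001,0.0152,0,0,0,0.3],[0.025,0.001,0.019,0,0,0,0.3],[0.030,0.001,0.0228,0,0,0,0.3],[0.034,0.001,0.0258,0,0,0,0.3],[0.037,0.001,0.028,0,0,0,0.3]]]'
python3 - <<'E'
from h import *
tip=chk(1.355,"p4")
hd=np.array([np.cos(1.355),np.sin(1.355)]);Pm=H-.125*ax
print("bottle est",tip[:2]+.037*hd,Pm)
p,R=pushpose([*(Pm-.037*hd),.022],1.355,.65); rows(p,R)
E
```

```text
clock: 7.15
position: [0.5233, 0.0621, 0.0328]
orientation: [-0.199, 0.738, 0.596, 0.246]
force: [0.0, -2.2, 0.1]
grip_width: 0.0303
clock: 7.82
position: [0.5341, 0.1075, 0.0328]
orientation: [-0.2, 0.738, 0.596, 0.246]
force: [-0.8, -2.1, 1.5]
grip_width: 0.0298
q [-0.33  0.65  0.65  1.96 -1.22  1.14  0.87] F [-0.8 -2.1  1.5] w 0.0298
tip [0.5359 0.1157 0.0216]
bottle est [0.54377639 0.15182876] [0.54565689 0.1632849 ]
dist 0.011 ang 0.4 row [0.009, -0.0, 0.006] [-0.004, 0.004, 0.004]
```

View pics/p4.png

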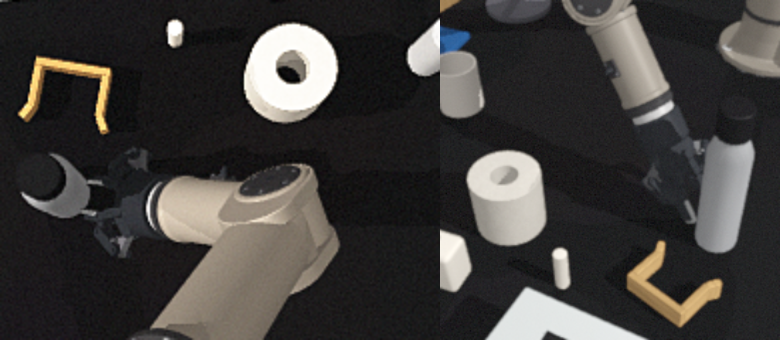

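```bash
python3 -m handwheel '[[[0.003,0,0.002,0,0,0,0.3],[0.006,0,0.004,0,0,0,0.3],[0.008,0,0.006,0,0,0,0.3],[0.009,0,0.0065,0,0,0,0.3],[0.003,0,0.002,0,0,0,0.3],[-0.01,0,-0.0075,0,0,0,0.3],[-0.025,0,-0.018,0,0,0,0.3],[-0.045,0,-0.034,0,0,0,0.3]]]'
python3 - <<'E'
from h import *
tip=chk(1.355,"p5")
t=vision.camera("top");s=vision.camera("scene")
cv2.imwrite("pics/t5.png",np.hstack([cv2.resize(t[210:290,190:270],(400,400),interpolation=0),cv2.resize(s[130:260,310:410],(400,520),interpolation=0)[:400]*1]) )
cv2.imwrite("pics/s5.png",cv2.resize(s[130:260,310:410],(450,585),interpolation=0))
E
```

```text
clock: 8.58
position: [0.5215, 0.0536, 0.0331]
orientation: [-0.201, 0.736, 0.597, 0.247]
force: [0.7, -0.1, 0.2]
grip_width: 0.0298
q [-0.23  0.66  0.68  1.96 -1.17  1.2   0.94] F [ 0.7 -0.1  0.2] w 0.0298
tip [0.5232 0.0618 0.0219]
```

View pics/t5.png

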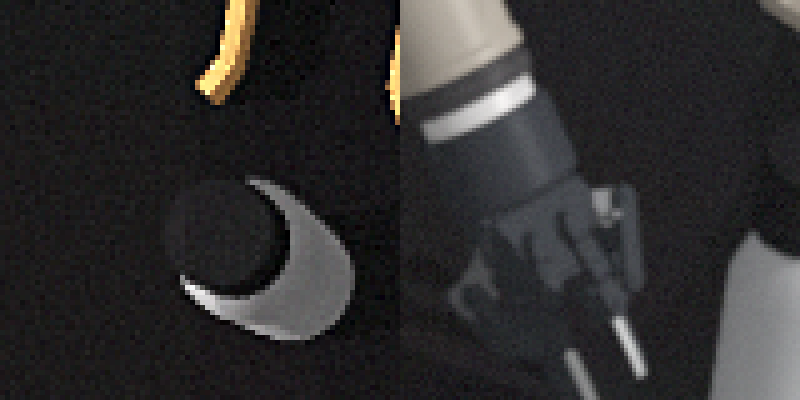

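View pics/s5.png

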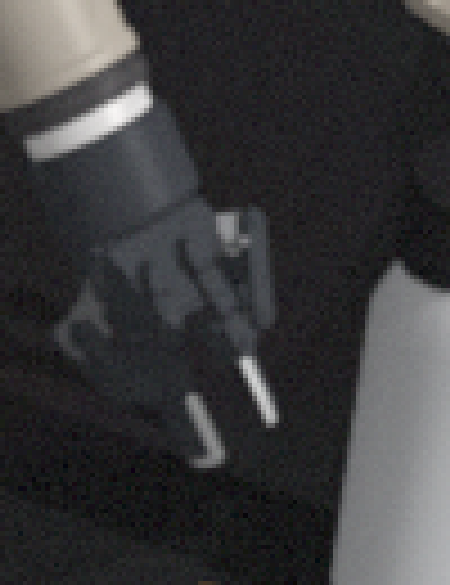

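Run:
```python
from h import *
print("cap top",onz("top",234.5,257.1,.25)[:2])
s=vision.camera("scene")
u,v=proj("scene",[.546,.163,0]);print(u,v)
y0=int(v)-115;x0=int(u)-50;print(x0,y0)
cv2.imwrite("pics/s6.png",cv2.resize(s[y0:y0+140,x0:x0+100],(400,560),interpolation=0))
```

```text
cap top [0.54328835 0.15651065]
398.30682869393445 259.214596325719
348 144
```

View pics/s6.png

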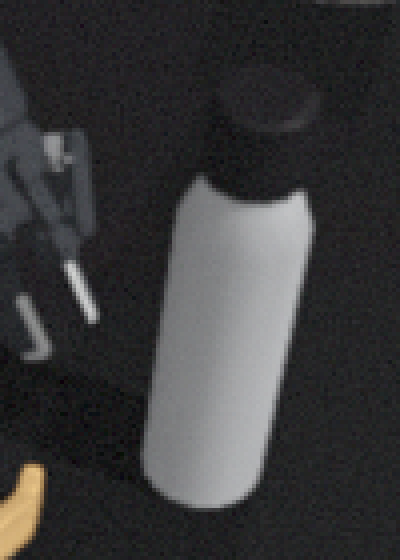

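Run:
```python
from h import *
print("cap scene",onz("scene",414.6,168.0,.25)[:2])
p=onz("scene",398.5,270.5,0);o=ray("scene",0,0)[0];d=(p-o)[:2];d/=np.linalg.norm(d);print("base",p[:2]+.032*d)
Bn=np.array([.545,.161]); 
h=H-Bn;print("heading to home",np.arctan2(h[1],h[0]),"axis",YS,"lateral", (Bn-H)@[-ax[1],ax[0]])
for phi,b in((1.355,.14),(.6,.14),(-.163,.14),(-.163,.09)):
  hd=np.array([np.cos(phi),np.sin(phi)]);p,R=pushpose([*(Bn-b*hd),.022],phi,.65); print(p.round(3));rows(p,R)
```

```text
cap scene [0.54951707 0.1636166 ]
base [0.54411573 0.16751777]
heading to home -0.14415438711315443 axis -0.163 lateral -0.002361208754058118
[0.513 0.016 0.033]
dist 0.037 ang 0.3 row [-0.03, -0.001, -0.023] [-0.003, 0.003, 0.003]
[0.422 0.077 0.033]
dist 0.103 ang 43.5 row [0.003, -0.103, 0.002] [-0.459, 0.004, 0.605]
[0.398 0.185 0.033]
dist 0.182 ang 87.2 row [0.083, -0.149, 0.063] [-0.92, 0.004, 1.213]
[0.448 0.177 0.033]
dist 0.145 ang 87.2 row [0.085, -0.099, 0.064] [-0.92, 0.004, 1.213]
```

Three measurements of the bottle: cap from top (.543,.157), cap from scene (.550,.164) and base (.544,.168). The fingertip position gives (.546,.163). It is on the stall axis within a few mm and upright. Next I'll swing round behind it.

Run:
```python
from h import *
Bn=np.array([.5455,.1625])
for phi,b in((1.25,.12),(1.1,.125),(.95,.13),(.8,.13),(.65,.13)):
  hd=np.array([np.cos(phi),np.sin(phi)]);p,R=pushpose([*(Bn-b*hd),.03],phi,.65); rows(p,R)
```

```text
dist 0.022 ang 6.3 row [-0.007, -0.014, -0.015] [-0.067, 0.003, 0.086]
dist 0.039 ang 14.9 row [-0.008, -0.035, -0.016] [-0.157, 0.004, 0.206]
dist 0.058 ang 23.4 row [-0.007, -0.055, -0.015] [-0.248, 0.004, 0.326]
dist 0.074 ang 32.0 row [0.001, -0.074, -0.009] [-0.339, 0.004, 0.445]
dist 0.091 ang 40.6 row [0.011, -0.091, -0.002] [-0.429, 0.004, 0.565]
```

```bash
python3 -m handwheel '[[[-0.007,-0.014,-0.015,-0.067,0,0.086,0.3],[-0.008,-0.03,-0.016,-0.13,0,0.17,0.3],[-0.008,-0.04,-0.016,-0.19,0,0.25,0.3],[-0.007,-0.055,-0.015,-0.25,0,0.33,0.3],[-0.003,-0.065,-0.012,-0.3,0,0.39,0.3],[0.001,-0.074,-0.009,-0.34,0,0.45,0.3],[0.006,-0.083,-0.005,-0.385,0,0.51,0.3],[0.011,-0.091,-0.002,-0.43,0,0.565,0.3]]]'
python3 - <<'E'
from h import *
tip=chk(1.355,"p7")
Bn=np.array([.5455,.1625])
for phi,b in((.5,.13),(.35,.13),(.2,.125),(.05,.12),(-.163,.11)):
  hd=np.array([np.cos(phi),np.sin(phi)]);p,R=pushpose([*(Bn-b*hd),.027],phi,.65); rows(p,R)
E
```

```text
clock: 9.5
position: [0.4405, 0.0659, 0.0165]
orientation: [-0.147, 0.874, 0.375, 0.27]
force: [-0.6, -1.2, 3.0]
grip_width: 0.0302
q [ 0.25  0.38 -0.    2.39 -1.43  0.57  0.81] F [-0.6 -1.2  3. ] w 0.0302
tip [0.4456 0.0723 0.0052]
dist 0.039 ang 19.3 row [0.02, -0.032, -0.009] [-0.244, 0.031, 0.229]
dist 0.057 ang 27.7 row [0.026, -0.051, -0.003] [-0.333, 0.035, 0.35]
dist 0.076 ang 36.3 row [0.037, -0.066, 0.006] [-0.422, 0.039, 0.471]
dist 0.094 ang 44.8 row [0.05, -0.078, 0.016] [-0.51, 0.043, 0.592]
dist 0.117 ang 57.0 row [0.072, -0.086, 0.032] [-0.636, 0.049, 0.764]
```

View pics/p7.png

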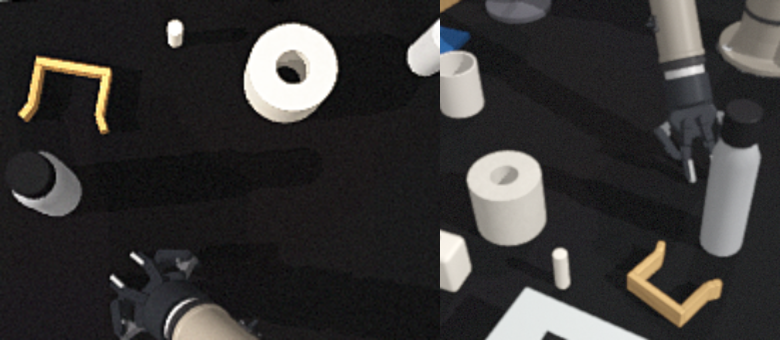

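The bottle is still upright at about (723,200) in the scene view, but joints 5 and 4 are near their limits and the tip is low at 5 mm. I'll lift, straighten the tool and come back in a radial posture.

Run:
```python
from h import *
s=readout.observe();p0=s["position"];R0=curR(s)
print("up 0.1 in tool:",R0.inv().apply([0,0,.1]).round(3))
for dz,phi,t in((.1,.6,.4),(.2,.6,.2),(.25,.5,0)):
  _,R=pushpose([0,0,0],phi,t); rows([.44,.066,p0[2]+dz],R)
```

```text
up 0.1 in tool: [ 0.059 -0.006 -0.081]
dist 0.1 ang 18.6 row [0.058, -0.005, -0.081] [-0.165, -0.221, 0.171]
dist 0.2 ang 27.7 row [0.117, -0.011, -0.162] [-0.148, -0.42, 0.188]
dist 0.25 ang 40.2 row [0.146, -0.014, -0.202] [-0.16, -0.613, 0.3]
```

```bash
python3 -m handwheel '[[[0.015,-0.002,-0.02,0,0,0,0.3],[0.03,-0.003,-0.04,0,-0.05,0,0.3],[0.05,-0.004,-0.068,-0.05,-0.12,0.06,0.3],[0.07,-0.006,-0.095,-0.1,-0.22,0.1,0.3],[0.088,-0.008,-0.122,-0.13,-0.32,0.14,0.3],[0.105,-0.01,-0.145,-0.148,-0.42,0.188,0.3],[0.117,-0.011,-0.162,-0.148,-0.42,0.188,0.3],[0.117,-0.011,-0.162,-0.148,-0.42,0.188,0.3]]]'
python3 - <<'E'
from h import *
s=readout.observe();print(np.round(s["q"],2))
_,R=pushpose([0,0,0],.5,0); rows([.43,.12,.25],R)
_,R=pushpose([0,0,0],-.163,0); rows([.43,.18,.22],R)
_,R=pushpose([0,0,0],-.163,.3); rows([.43,.18,.22],R)
E
```

```text
clock: 10.27
position: [0.4366, 0.0748, 0.1536]
orientation: [-0.086, 0.927, 0.334, 0.149]
force: [-0.5, 1.6, -0.3]
grip_width: 0.0296
[-0.12  0.03  0.12  2.15 -0.39  0.77 -0.63]
dist 0.107 ang 22.6 row [0.054, -0.044, -0.08] [-0.094, -0.333, 0.191]
dist 0.125 ang 52.6 row [0.08, -0.088, -0.037] [-0.203, -0.293, 0.847]
dist 0.125 ang 49.7 row [0.08, -0.088, -0.037] [-0.326, -0.012, 0.804]
```

```bash
python3 -m handwheel '[[[0.01,-0.01,-0.02,-0.04,0,0.1,0.3],[0.02,-0.02,-0.037,-0.08,0,0.2,0.3],[0.032,-0.035,-0.037,-0.12,0,0.3,0.3],[0.044,-0.05,-0.037,-0.16,0,0.4,0.3],[0.056,-0.06,-0.037,-0.2,0,0.5,0.3],[0.066,-0.07,-0.037,-0.24,0,0.6,0.3],[0.075,-0.08,-0.037,-0.28,-0.01,0.7,0.3],[0.08,-0.088,-0.037,-0.326,-0.012,0.804,0.3]]]'
python3 - <<'E'
from h import *
s=readout.observe();print(np.round(s["q"],2))
for p in([.428,.18,.2],[.428,.18,.13]):
  _,R=pushpose([0,0,0],-.163,.5); rows(p,R)
E
```

```text
clock: 10.93
position: [0.4309, 0.1757, 0.2191]
orientation: [-0.015, 0.988, 0.027, 0.151]
force: [-0.1, 1.5, 0.6]
grip_width: 0.0297
[-0.29 -0.03 -0.21  2.02  0.14  0.88 -2.09]
dist 0.02 ang 17.0 row [-0.008, -0.004, 0.018] [-0.106, 0.198, 0.195]
dist 0.089 ang 17.0 row [-0.029, -0.003, 0.084] [-0.106, 0.198, 0.195]
```

Run:
```python
from h import *
Bn=np.array([.5455,.1625]);phi=-.155
hd=np.array([np.cos(phi),np.sin(phi)])
for z in (.15,.08,.024):
  p,R=pushpose([*(Bn-.09*hd),z],phi,.5); print(p.round(3));rows(p,R)
```

```text
[0.45  0.177 0.162]
dist 0.06 ang 16.7 row [0.001, 0.001, 0.06] [-0.103, 0.198, 0.188]
[0.45  0.177 0.092]
dist 0.128 ang 16.7 row [-0.02, 0.002, 0.127] [-0.103, 0.198, 0.188]
[0.45  0.177 0.036]
dist 0.184 ang 16.7 row [-0.037, 0.003, 0.18] [-0.103, 0.198, 0.188]
```

```bash
python3 -m handwheel '[[[0,0,0.01,-0.04,0.06,0.06,0.3],[0,0,0.02,-0.08,0.12,0.12,0.3],[0,0,0.04,-0.103,0.198,0.188,0.3],[0,0.001,0.06,-0.103,0.198,0.188,0.3],[-0.006,0.001,0.08,-0.103,0.198,0.188,0.3],[-0.013,0.002,0.103,-0.103,0.198,0.188,0.3],[-0.02,0.002,0.127,-0.103,0.198,0.188,0.3],[-0.02,0.002,0.127,-0.103,0.198,0.188,0.3]]]'
python3 - <<'E'
from h import *
tip=chk(0,"p8")
Bn=np.array([.5455,.1625]);phi=-.155
hd=np.array([np.cos(phi),np.sin(phi)])
p,R=pushpose([*(Bn-.09*hd),.024],phi,.5); rows(p,R)
E
```

```text
clock: 11.6
position: [0.4492, 0.1743, 0.0944]
orientation: [0.021, 0.967, -0.074, 0.244]
force: [-0.4, 0.3, -0.2]
grip_width: 0.03
q [-0.73  0.15  0.07  2.27  0.78  0.5  -3.04] F [-0.4  0.3 -0.2] w 0.03
tip [0.4558 0.1732 0.0821]
dist 0.059 ang 0.5 row [-0.027, -0.002, 0.052] [0.003, 0.004, 0.007]
```

View pics/p8.png

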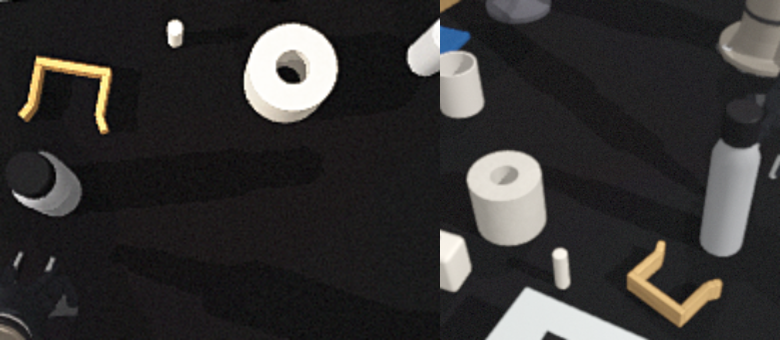

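Joint 7 is near its limit. The jaws are symmetric, so I'll lift and make the half turn back, which centres the wrist.

```bash
cat >> h.py <<'E'
def pushpose2(tip,phi,t):
    p,R=pushpose(tip,phi,t); return p,R*Ro.from_rotvec([0,0,np.pi])
E
python3 - <<'E'
from h import *
for psi in(-.155,-.155+.5):
  _,R=pushpose([0,0,0],psi,0.1); rows([.44,.177,.24],R)
E
```

```text
dist 0.145 ang 22.7 row [0.061, 0.001, -0.132] [0.004, -0.396, 0.006]
dist 0.145 ang 36.1 row [0.061, 0.001, -0.132] [0.152, -0.386, -0.475]
```

```bash
python3 -m handwheel '[[[0.008,0,-0.018,0,-0.02,0,0.3],[0.018,0,-0.038,0,-0.08,-0.03,0.3],[0.028,0,-0.06,0.03,-0.15,-0.1,0.3],[0.038,0,-0.082,0.06,-0.22,-0.18,0.3],[0.048,0,-0.104,0.09,-0.28,-0.26,0.3],[0.056,0,-0.122,0.12,-0.33,-0.34,0.3],[0.061,0.001,-0.132,0.14,-0.37,-0.42,0.3],[0.061,0.001,-0.132,0.152,-0.386,-0.475,0.3]]]'
python3 - <<'E'
from h import *
s=readout.observe();print(np.round(s["q"],2))
for psi in(.345,.345+.8,.345+1.6):
  _,R=pushpose([0,0,0],psi,0.0); rows([.44,.18,.24],R)
E
```

```text
clock: 12.37
position: [0.443, 0.178, 0.2479]
orientation: [-0.013, 0.984, 0.168, 0.057]
force: [0.9, 0.8, -0.4]
grip_width: 0.0301
[-0.48  0.08  0.06  1.8  -0.    1.15 -1.65]
dist 0.009 ang 6.7 row [-0.003, -0.003, 0.008] [-0.007, -0.117, -0.006]
dist 0.009 ang 46.6 row [-0.003, -0.003, 0.008] [0.04, -0.114, -0.805]
dist 0.009 ang 92.2 row [-0.003, -0.003, 0.008] [0.089, -0.097, -1.604]
```

```bash
python3 -m handwheel '[[[0,0,0,0.01,-0.03,-0.11,0.3],[0,0,0,0.02,-0.06,-0.22,0.3],[0,0,0,0.03,-0.1,-0.33,0.3],[0,0,0,0.03,-0.11,-0.45,0.3],[0,0,0,0.035,-0.114,-0.57,0.3],[0,0,0,0.04,-0.114,-0.69,0.3],[0,0,0,0.04,-0.114,-0.8,0.3],[0,0,0,0.045,-0.114,-0.9,0.3]]]'
python3 -m handwheel '[[[0,0,0,0,0,-0.12,0.3],[0,0,0,0,0,-0.24,0.3],[0,0,0,0,0,-0.36,0.3],[0,0,0,0,0,-0.48,0.3],[0,0,0,0,0,-0.6,0.3],[0,0,0,0,0,-0.72,0.3],[0,0,0,0,0,-0.84,0.3],[0,0,0,0,0,-0.95,0.3]]]'
python3 - <<'E'
from h import *
s=readout.observe();print(np.round(s["q"],2))
for p,t in(([.44,.18,.24],0),([.45,.177,.16],.2),([.45,.177,.12],.45)):
  _,R=pushpose2([0,0,0],-.155,t); rows(p,R)
E
```

```text
clock: 13.03
position: [0.44, 0.1774, 0.2424]
orientation: [0.001, 0.814, 0.581, -0.005]
force: [0.2, 0.4, 0.7]
grip_width: 0.0297
clock: 13.7
position: [0.4401, 0.1772, 0.2425]
orientation: [-0.002, 0.458, 0.889, -0.005]
force: [-0.2, 0.6, 0.0]
grip_width: 0.0299
[-0.34  0.17 -0.1   1.7   0.02  1.28  0.18]
dist 0.004 ang 45.6 row [0.002, 0.002, 0.002] [-0.01, -0.003, -0.795]
dist 0.083 ang 47.0 row [-0.006, 0.009, 0.082] [-0.09, -0.192, -0.792]
dist 0.123 ang 52.1 row [-0.006, 0.009, 0.122] [-0.189, -0.429, -0.779]
```

```bash
python3 -m handwheel '[[[0,0,0,-0.02,-0.04,-0.11,0.3],[0,0.001,0.01,-0.04,-0.08,-0.22,0.3],[-0.001,0.002,0.02,-0.06,-0.12,-0.33,0.3],[-0.002,0.004,0.04,-0.08,-0.16,-0.44,0.3],[-0.003,0.006,0.06,-0.11,-0.22,-0.54,0.3],[-0.004,0.008,0.08,-0.14,-0.3,-0.63,0.3],[-0.006,0.009,0.1,-0.17,-0.37,-0.71,0.3],[-0.006,0.009,0.122,-0.189,-0.429,-0.779,0.3]]]'
python3 - <<'E'
from h import *
s=readout.observe();print(np.round(s["q"],2))
Bn=np.array([.5455,.1625]);phi=-.155
hd=np.array([np.cos(phi),np.sin(phi)])
for b in(.09,.06):
  p,R=pushpose2([*(Bn-b*hd),.024],phi,.5); rows(p,R)
E
```

```text
clock: 14.37
position: [0.4506, 0.1771, 0.1203]
orientation: [0.225, 0.077, 0.971, -0.018]
force: [1.0, -1.3, -0.8]
grip_width: 0.0294
[-0.47  0.12 -0.18  2.2   0.65  0.59  0.26]
dist 0.084 ang 2.6 row [0.038, 0.0, 0.075] [-0.001, -0.045, -0.003]
dist 0.089 ang 2.6 row [0.011, 0.0, 0.088] [-0.001, -0.045, -0.003]
```

```bash
python3 -m handwheel '[[[0.007,0,0.015,0,-0.02,0,0.3],[0.014,0,0.03,0,-0.04,0,0.3],[0.02,0,0.045,0,-0.045,0,0.3],[0.025,0,0.06,0,-0.045,0,0.3],[0.029,0,0.072,0,-0.045,0,0.3],[0.029,0,0.079,0,-0.045,0,0.3],[0.029,0,0.079,0,-0.045,0,0.3]]]'
python3 - <<'E'
from h import *
tip=chk(0,"p9")
t=vision.camera("top");s=vision.camera("scene")
cv2.imwrite("pics/t9.png",np.hstack([cv2.resize(t[180:310,190:290],(460,598),interpolation=0),cv2.resize(s[130:290,340:446],(340,514)).copy() if 0 else cv2.resize(s[130:330,330:440],(330,598))]))
Bn=np.array([.5455,.1625]);phi=-.155
hd=np.array([np.cos(phi),np.sin(phi)]);print("along/lat",(Bn-tip[:2])@hd,(Bn-tip[:2])@[-hd[1],hd[0]])
for b in(.05,.037):
  p,R=pushpose2([*(Bn-b*hd),.024],phi,.5); rows(p,R)
E
```

```text
clock: 14.95
position: [0.459, 0.1746, 0.0351]
orientation: [0.244, 0.078, 0.966, -0.021]
force: [0.2, 0.2, 0.1]
grip_width: 0.0297
q [-0.6   0.3  -0.06  2.3   1.12  0.41 -0.26] F [0.2 0.2 0.1] w 0.0297
tip [0.4656 0.1735 0.0228]
along/lat 0.08067616154019604 0.0014651603266524881
dist 0.03 ang 0.4 row [-0.027, 0.001, 0.015] [-0.003, -0.003, -0.007]
dist 0.043 ang 0.4 row [-0.038, 0.001, 0.021] [-0.003, -0.003, -0.007]
```

View pics/t9.png

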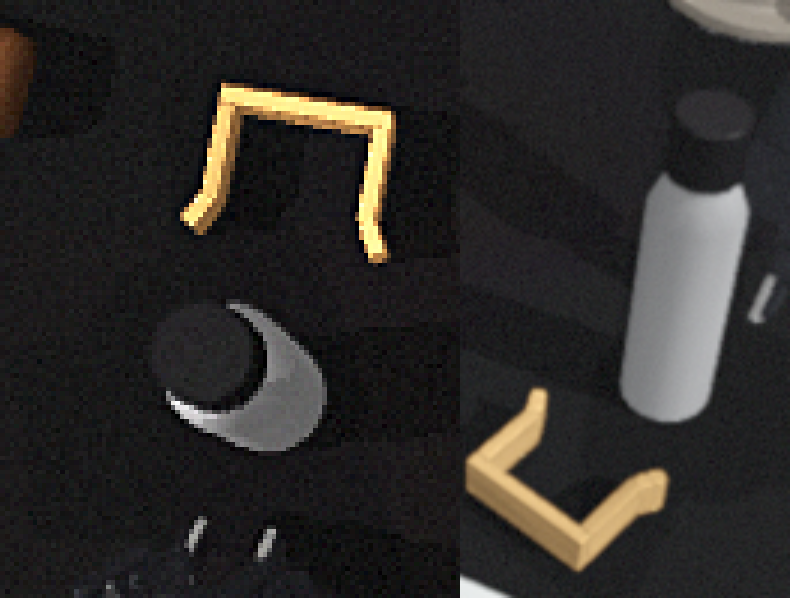

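The fingers are centred behind the bottle and on the stall axis, and the bottle stands in line with the mouth. I'll start the second push.

```bash
python3 -m handwheel '[[[-0.009,0,0.005,0,0,0,0.3],[-0.018,0,0.01,0,0,0,0.3],[-0.026,0.001,0.014,0,0,0,0.3],[-0.031,0.001,0.017,0,0,0,0.3],[-0.035,0.001,0.019,0,0,0,0.3],[-0.039,0.001,0.021,0,0,0,0.3],[-0.043,0.001,0.0235,0,0,0,0.3],[-0.047,0.001,0.0257,0,0,0,0.3]]]'
python3 - <<'E'
from h import *
tip=chk(0,"p10")
phi=-.155;hd=np.array([np.cos(phi),np.sin(phi)]);print("bottle est",tip[:2]+.038*hd,"to home",(H-tip[:2])@ax-.038,"lat",(tip[:2]-H)@[-ax[1],ax[0]])
E
```

```text
clock: 15.82
position: [0.5109, 0.1674, 0.0348]
orientation: [0.244, 0.078, 0.966, -0.02]
force: [-3.5, -0.1, 2.4]
grip_width: 0.0297
q [-0.51  0.36 -0.06  2.2   1.06  0.39 -0.11] F [-3.5 -0.1  2.4] w 0.0297
tip [0.5175 0.1663 0.0225]
bottle est [0.55503667 0.16043207] to home 0.11528037672271213 lat -0.0015968690332300826
```

View pics/p10.png

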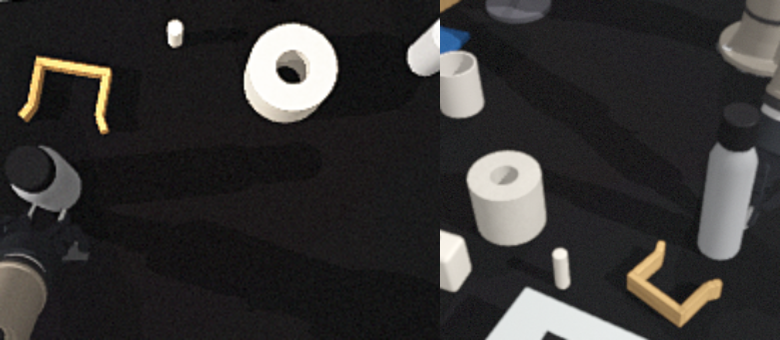

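Contact at about 4 N, bottle upright. I'll continue along the axis.

```bash
python3 -m handwheel '[[[-0.005,0,0.0027,0,0,0,0.3],[-0.010,0,0.0055,0,0,0,0.3],[-0.015,0,0.0082,0,0,0,0.3],[-0.020,0,0.011,0,0,0,0.3],[-0.025,0,0.0137,0,0,0,0.3],[-0.030,0,0.0164,0,0,0,0.3],[-0.035,0,0.019,0,0,0,0.3],[-0.040,0,0.0218,0,0,0,0.3]]]'
python3 - <<'E'
from h import *
tip=chk(0,"p11")
t=vision.camera("top");s=vision.camera("scene")
cv2.imwrite("pics/t11.png",np.hstack([cv2.resize(t[180:310,190:290],(460,598),interpolation=0),cv2.resize(s[130:330,330:440],(330,598))]))
print("to home",(H-tip[:2])@ax-.038,"lat",(tip[:2]-H)@[-ax[1],ax[0]])
E
```

```text
clock: 16.58
position: [0.5571, 0.1599, 0.0349]
orientation: [0.244, 0.078, 0.966, -0.02]
force: [-1.7, 0.5, -1.1]
grip_width: 0.0298
q [-0.42  0.42 -0.08  2.1   1.    0.38  0.03] F [-1.7  0.5 -1.1] w 0.0298
tip [0.5637 0.1588 0.0226]
to home 0.06845649550763955 lat -0.0014885781979173916
```

View pics/t11.png

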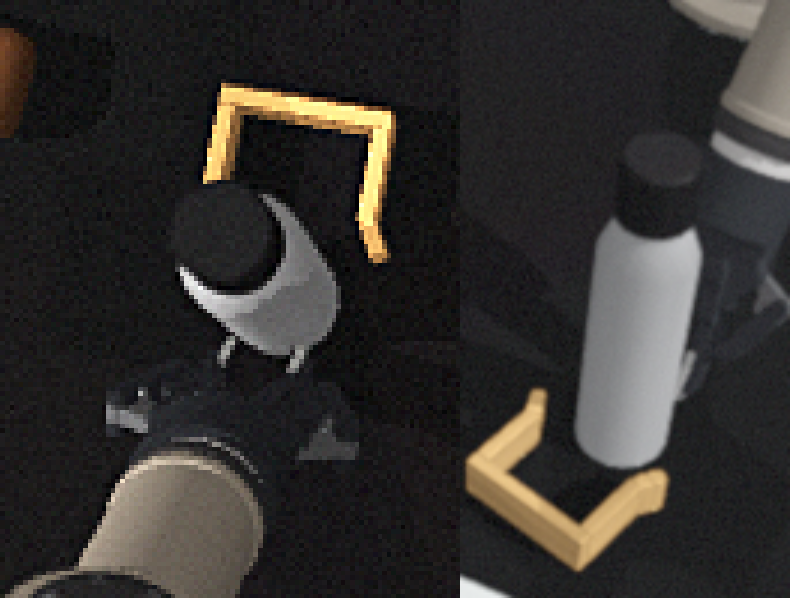

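Run:
```python
from h import *
p=onz("scene",383.5,285.2,0);o=ray("scene",0,0)[0];d=(p-o)[:2];d/=np.linalg.norm(d);b=p[:2]+.032*d
c1=onz("scene",330+(660-460)/3-.5,130+160/2.99-.5,.25)[:2]; c2=onz("top",190+228/4.6-.5,180+237/4.6-.5,.25)[:2]
for q in(b,c1,c2): print(q.round(4),"along",((q-H)@ax).round(4),"lat",((q-H)@[-ax[1],ax[0]]).round(4))
```

```text
[0.597  0.1578] along -0.0735 lat 0.0029
[0.6049 0.155 ] along -0.0652 lat 0.0014
[0.5981 0.1475] along -0.0707 lat -0.0071
```

```bash
python3 -m handwheel '[[[-0.004,0,0.0022,0,0,0,0.3],[-0.008,0,0.0044,0,0,0,0.3],[-0.012,0,0.0066,0,0,0,0.3],[-0.016,0.0005,0.0088,0,0,0,0.3],[-0.020,0.0005,0.011,0,0,0,0.3],[-0.024,0.001,0.0132,0,0,0,0.3],[-0.028,0.001,0.0154,0,0,0,0.3],[-0.032,0.001,0.0176,0,0,0,0.3]]]'
python3 - <<'E'
from h import *
tip=chk(0,"p12")
t=vision.camera("top");s=vision.camera("scene")
cv2.imwrite("pics/t12.png",np.hstack([cv2.resize(t[180:310,190:290],(460,598),interpolation=0),cv2.resize(s[130:330,330:440],(330,598))]))
print("to home",(H-tip[:2])@ax-.038,"lat",(tip[:2]-H)@[-ax[1],ax[0]])
E
```

```text
clock: 17.45
position: [0.5933, 0.1554, 0.0348]
orientation: [0.245, 0.078, 0.966, -0.02]
force: [-3.6, 1.0, 1.4]
grip_width: 0.03
q [-0.36  0.46 -0.1   2.02  0.95  0.39  0.13] F [-3.6  1.   1.4] w 0.03
tip [0.5999 0.1543 0.0225]
to home 0.03205425389106075 lat -5.9304514850255785e-05
```

View pics/t12.png

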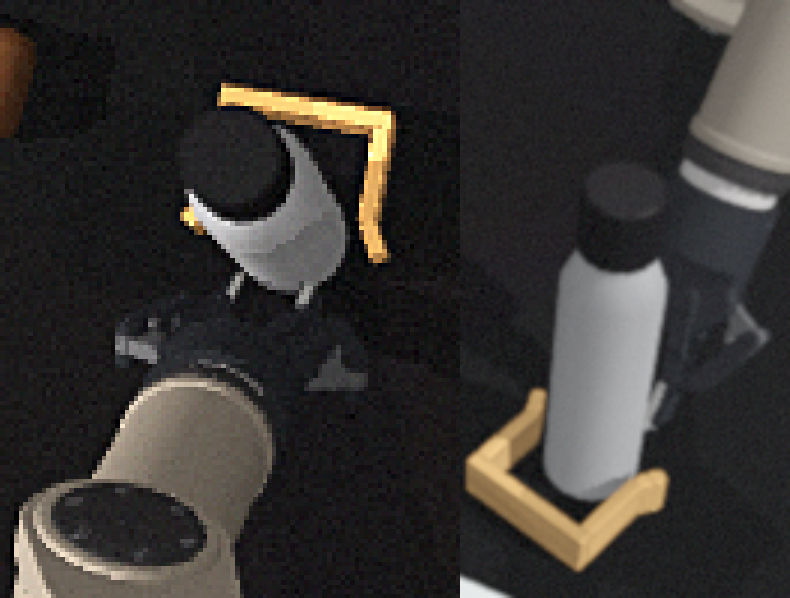

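```bash
python3 -m handwheel '[[[-0.0035,0,0.002,0,0,0,0.3],[-0.007,0,0.004,0,0,0,0.3],[-0.0105,0,0.0058,0,0,0,0.3],[-0.0135,0,0.0075,0,0,0,0.3],[-0.0165,0,0.009,0,0,0,0.3],[-0.019,0,0.0104,0,0,0,0.3],[-0.021,0,0.0115,0,0,0,0.3],[-0.0225,0,0.0123,0,0,0,0.3]]]'
python3 - <<'E'
from h import *
tip=chk(0,"p13")
t=vision.camera("top");s=vision.camera("scene")
cv2.imwrite("pics/t13.png",np.hstack([cv2.resize(t[180:310,190:290],(460,598),interpolation=0),cv2.resize(s[130:330,330:440],(330,598))]))
print("to home",(H-tip[:2])@ax-.038,"lat",(tip[:2]-H)@[-ax[1],ax[0]])
E
```

```text
clock: 18.32
position: [0.6184, 0.151, 0.0346]
orientation: [0.244, 0.078, 0.966, -0.02]
force: [-2.7, 1.5, 0.6]
grip_width: 0.0295
q [-0.31  0.5  -0.12  1.96  0.92  0.41  0.19] F [-2.7  1.5  0.6] w 0.0295
tip [0.6249 0.1499 0.0223]
to home 0.006589414647619314 lat -0.00034818412421015136
```

View pics/t13.png

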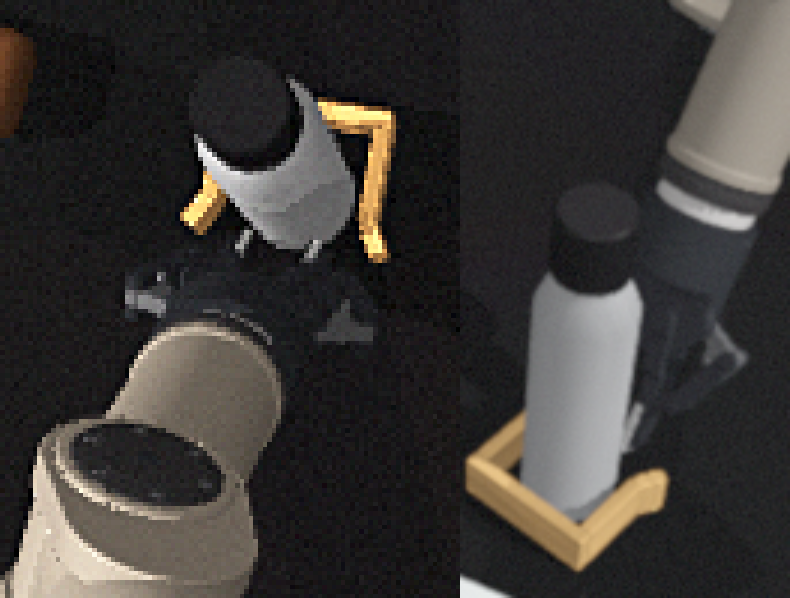

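```bash
python3 -m handwheel '[[[-0.001,0,0.0005,0,0,0,0.3],[-0.002,0,0.001,0,0,0,0.3],[-0.003,0,0.0016,0,0,0,0.3],[-0.004,0,0.0022,0,0,0,0.3],[-0.0045,0,0.0025,0,0,0,0.3],[-0.005,0,0.0027,0,0,0,0.3]]]'
python3 -m handwheel '[[[-0.0006,0,0.0003,0,0,0,0.3],[-0.0012,0,0.0006,0,0,0,0.3],[-0.0018,0,0.001,0,0,0,0.3]]]'
python3 - <<'E'
from h import *
tip=chk(0,"p14")
print("to home",(H-tip[:2])@ax-.038)
E
```

```text
clock: 19.02
position: [0.6237, 0.1503, 0.0346]
orientation: [0.244, 0.078, 0.966, -0.02]
force: [-2.6, 0.8, 0.7]
grip_width: 0.0297
clock: 19.27
position: [0.6257, 0.15, 0.0346]
orientation: [0.244, 0.078, 0.966, -0.02]
force: [-1.4, -0.1, 0.7]
grip_width: 0.03
q [-0.3   0.5  -0.13  1.95  0.91  0.41  0.21] F [-1.4 -0.1  0.7] w 0.03
tip [0.6323 0.1489 0.0223]
to home -0.0008458160601571216
```

```bash
python3 -m handwheel '[[[-0.0006,0,0.0003,0,0,0,0.3],[-0.0012,0,0.0006,0,0,0,0.3],[-0.0018,0,0.001,0,0,0,0.3]]]'
python3 -m handwheel '[[[-0.0006,0,0.0003,0,0,0,0.3],[-0.0012,0,0.0006,0,0,0,0.3],[-0.0018,0,0.001,0,0,0,0.3]]]'
python3 - <<'E'
from h import *
tip=chk(0,"p15")
t=vision.camera("top");s=vision.camera("scene")
cv2.imwrite("pics/t15.png",np.hstack([cv2.resize(t[180:310,190:290],(460,598),interpolation=0),cv2.resize(s[130:330,330:440],(330,598))]))
E
```

```text
clock: 19.62
position: [0.6271, 0.1498, 0.0344]
orientation: [0.244, 0.078, 0.966, -0.02]
force: [-7.1, 1.3, 5.4]
grip_width: 0.0301
clock: 19.87
position: [0.6275, 0.1498, 0.034]
orientation: [0.243, 0.078, 0.967, -0.02]
force: [-13.7, 1.3, 9.1]
grip_width: 0.0301
q [-0.29  0.51 -0.14  1.94  0.9   0.41  0.22] F [-13.7   1.3   9.1] w 0.0301
tip [0.634  0.1487 0.0217]
```

View pics/t15.png

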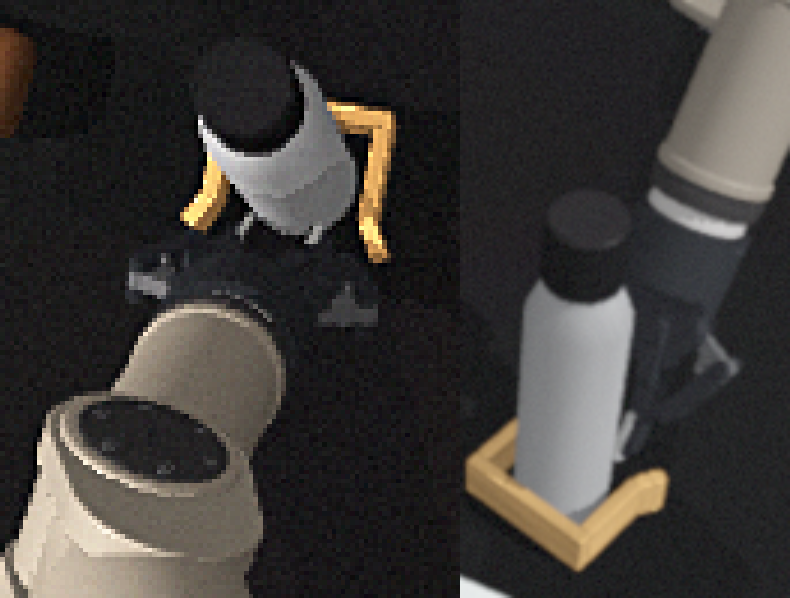

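The force rose to 14 N within 2 mm of the predicted home point, so the bottle is against the back board. I'll back off along the axis.

```bash
python3 -m handwheel '[[[0.002,0,-0.001,0,0,0,0.3],[0.005,0,-0.0027,0,0,0,0.3],[0.012,0,-0.0066,0,0,0,0.3],[0.024,0,-0.013,0,0,0,0.3],[0.04,0,-0.022,0,0,0,0.3],[0.058,0,-0.032,0,0,0,0.3],[0.076,0,-0.042,0,0,0,0.3],[0.09,0,-0.06,0,0,0,0.3]]]'
python3 - <<'E'
from h import *
tip=chk(0,"p16")
t=vision.camera("top");s=vision.camera("scene")
cv2.imwrite("pics/t16.png",np.hstack([cv2.resize(t[180:310,190:290],(460,598),interpolation=0),cv2.resize(s[130:330,330:440],(330,598))]))
cv2.imwrite("pics/s16.png",s);cv2.imwrite("pics/top16.png",t)
E
```

```text
clock: 20.73
position: [0.522, 0.1661, 0.0437]
orientation: [0.244, 0.078, 0.966, -0.021]
force: [-0.1, -0.6, 0.9]
grip_width: 0.0301
q [-0.47  0.36 -0.08  2.17  1.01  0.4  -0.03] F [-0.1 -0.6  0.9] w 0.0301
tip [0.5286 0.165  0.0313]
```

View pics/t16.png

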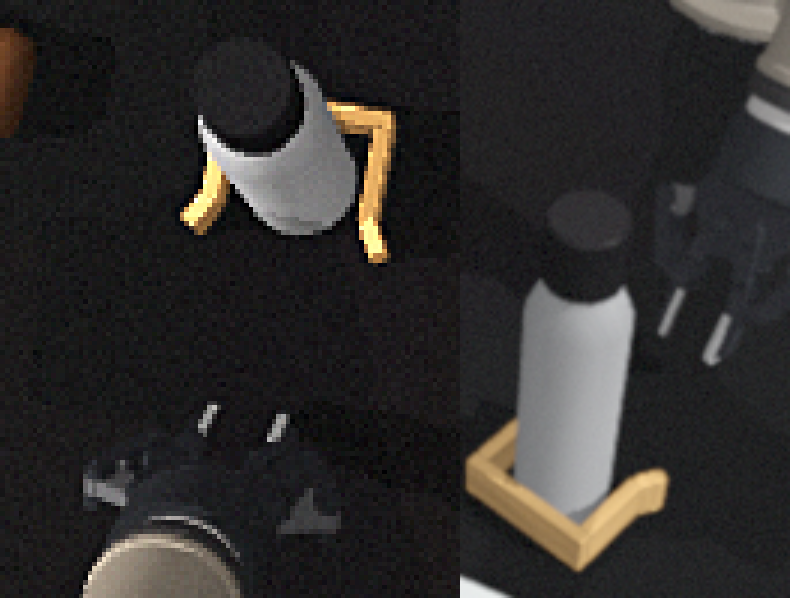

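View pics/s16.png

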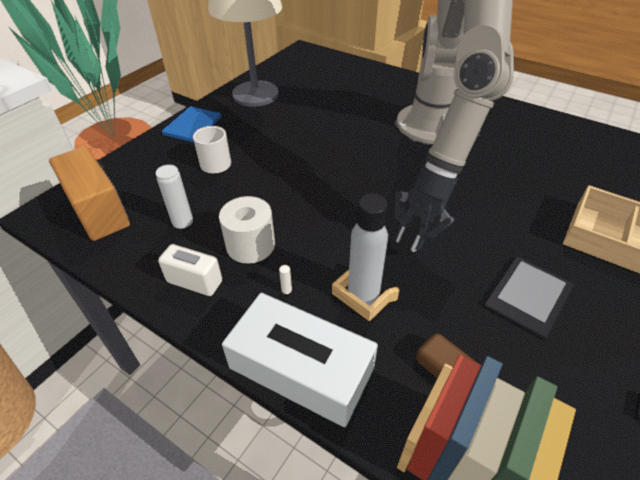

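View pics/top16.png

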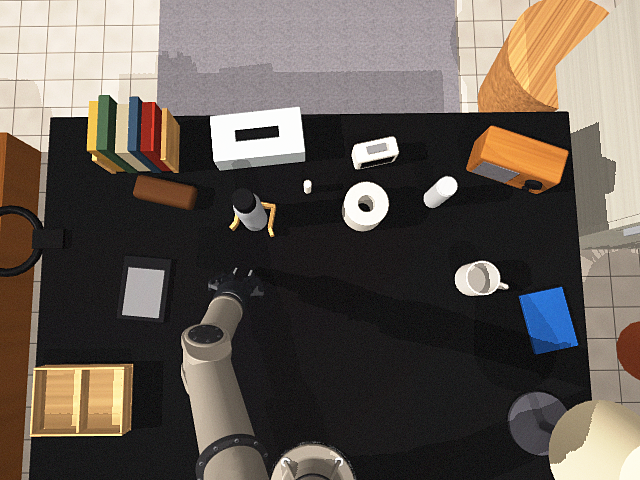

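Run:
```python
from h import *
c1=onz("scene",330+(588-460)/3-.5,130+217/2.99-.5,.25)[:2]; c2=onz("top",190+248/4.6-.5,180+97/4.6-.5,.25)[:2]
for q in(c1,c2): print(q.round(4),"along",((q-H)@ax).round(4),"lat",((q-H)@[-ax[1],ax[0]]).round(4))
for n,r in(("scene",(slice(95,240),slice(50,300))),("top",(slice(80,320),slice(80,228)))):
    pass
a=cv2.imread("pics/scene0.png");b=cv2.imread("pics/s16.png");d=cv2.absdiff(a,b).max(2)
for k,(x,y,w,h) in dict(roll=(215,195,62,68),balm=(277,262,18,34),mug=(190,125,42,48),spray=(153,163,40,66),reader=(485,255,90,80),case=(415,335,45,40)).items(): print(k,"changed px frac",(d[y:y+h,x:x+w]>40).mean().round(3))
```

```text
[0.6702 0.1441] along 0.001 lat 0.0013
[0.663  0.1388] along -0.0053 lat -0.0051
roll changed px frac 0.111
balm changed px frac 0.0
mug changed px frac 0.101
spray changed px frac 0.0
reader changed px frac 0.0
case changed px frac 0.0
```

Run:
```python
from h import *
for f0,f1,L in(("scene0","s16",dict(roll=(215,195,62,68),mug=(190,125,42,48))),("top0","top16",dict(roll=(340,180,52,54),mug=(452,258,60,42)))):
    a=cv2.imread(f"pics/{f0}.png");b=cv2.imread(f"pics/{f1}.png")
    for k,(x,y,w,h) in L.items():
        r=cv2.matchTemplate(b[y-12:y+h+12,x-12:x+w+12],a[y:y+h,x:x+w],cv2.TM_CCOEFF_NORMED);_,m,_,l=cv2.minMaxLoc(r);print(f0,k,"shift px",l[0]-12,l[1]-12,round(m,3))
from workcell import finish_job
s=readout.observe();print(np.round(s["force"],1),np.abs(s["joint_vel"]).max())
print(finish_job())
```

```text
scene0 roll shift px 0 0 0.958
scene0 mug shift px 0 0 0.959
top0 roll shift px 0 0 0.99
top0 mug shift px 0 0 0.978
[ 1.3 -0.7  0.1] 0.02737931244468766
the job is handed in; nothing more can be done
None
```

The bottle is upright in the stall against the back board, and I've handed the job in; no verdict is reported.

**What I did:** I pushed the bottle in two straight pushes, with the fingertips 30 mm apart as a cradle and about 25–30 mm above the table. The first took it to a point in front of the mouth, the second along the stall's axis. Pushing took about 2–5 N. At the back board I stopped when the force reached about 16 N, then backed off roughly 105 mm clear of the bottle.

**Detour:** Between the pushes the wrist came near its joint limits, and the fingertips dipped to about 5 mm above the table. I lifted, turned the gripper half round and came in again, without touching the bottle.

**Last checks:**

| Check | Result |
|---|---|
| Bottle axis from the home point, scene camera | about 2 mm |
| Bottle axis from the home point, top camera | about 7 mm |
| Bystanders | none moved: roll and mug shifted 0 pixels in both views, the rest unchanged in the scene view |
| Force on the tool after backing off | close to zero |

- **Camera disagreement:** the two cameras differ by several mm, as they did all along. Both put the bottle inside the 14 mm limit, and the back-board contact agrees with the scene camera.
- **Mug and roll:** about 10% of the pixels around each changed. I took that to be the arm's shadow, since their outlines did not move.

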